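# Let down the propped stone slab and slide the pans onto it

## Task

The stone slab of the serving station is still propped up on its two wooden wedges: work each wedge backward out from under it in small gentle tugs, without lifting the slab or letting it drop, and lay both wedges in the metal tray. When the slab lies flat, lock it by turning the brass catch fully over its edge, and only then slide every little pan by its handle from the deck onto the stone, never lifting it, so that each sits squarely in a bay of its own between the lines, its dish wholly on the stone. Leave the cartons and the jar behind the station alone.

Things in the scene. Friction and masses are not known exactly. Their poses are not given: they have to be found in the camera images.
- station: Low dark-wood station fixed to the worktop, 280 mm in x. Origin on the worktop under the middle of the seam between slab and deck. y 0 to +200 mm: deck, top 41 mm above the worktop, where the pans start. y -300 to 0: a board, top at 20 mm; the stone slab lies over it (y -200 to 0); the rest (y -300 to -200) is an open apron for the wedge tails.
- slab (a joint): Marble slab 276 x 199 x 18 mm, 2.6 kg, hinged at its top edge along the seam. Value in rad: 0 = flat (top 40 mm above the worktop, 1 mm below the deck; underside 2 mm over the board); grows as the free edge (station y = -200 mm) rises. Starts near 0.07, resting on the wedges, edge 14 mm up; sinks by its own weight, lightly damped.
- catch (a joint): Brass turn-catch on a fixed post on the apron, pivoting about the vertical at station x = 0, y = -222 mm, just before the slab's free edge. Value in rad: 0 = open, its 38 mm arm along station +x, clear of the slab; grows anticlockwise seen from above to the stop at 1.57 = shut, arm along station +y over the slab's edge. Starts at 0 to 0.25, stays where left, turns with about 0.04 N m.
- catch_grip (a point): Centre of the upright fin on the pivot of the turn-catch, by which it is turned: 24 mm long, 10 mm thick, 20 mm high, 57.5 mm above the worktop; x axis along the arm and the length of the fin. The fin spans 10 mm above and below this point; the catch's flat arm lies under it, 41.5 to 48.5 mm above the worktop.
- bay0 (a point): Centre of bay 0 (near the robot when the station is not turned) on the top face of the slab, 100 mm from the seam; moves with the slab; axes as the station's when the slab is flat. Two thin dark lines along y divide the slab's top into three equal bays, 90 mm wide in x; bay centres are 90 mm apart.
- bay1 (a point): Centre of bay 1 (middle when the station is not turned) on the top face of the slab, 100 mm from the seam; moves with the slab; axes as the station's when the slab is flat. Two thin dark lines along y divide the slab's top into three equal bays, 90 mm wide in x; bay centres are 90 mm apart.
- bay2 (a point): Centre of bay 2 (far from the robot when the station is not turned) on the top face of the slab, 100 mm from the seam; moves with the slab; axes as the station's when the slab is flat. Two thin dark lines along y divide the slab's top into three equal bays, 90 mm wide in x; bay centres are 90 mm apart.
- wedge0_mid (a point): Wooden wedge 120 (y) x 26 (x) mm, 80 g. Point: mid-length, 12 mm above its underside. Blade tapers from 2 mm thick at y = +60 to 22 mm at y = -21; square tail 24 mm high from y = -20 to -60 (centre 40 mm from the point). Starts on the board, thin end 55 mm under the slab's free edge, pointing about along station +y; drags out to station -y at 6 to 16 N; the slab sinks as it comes.
- wedge1_mid (a point): Wooden wedge 120 (y) x 26 (x) mm, 80 g. Point: mid-length, 12 mm above its underside. Blade tapers from 2 mm thick at y = +60 to 22 mm at y = -21; square tail 24 mm high from y = -20 to -60 (centre 40 mm from the point). Starts on the board, thin end 55 mm under the slab's free edge, pointing about along station +y; drags out to station -y at 6 to 16 N; the slab sinks as it comes.
- pan0_mid (a point): Small flat steel pan with a black handle (raclette pan), may be absent, about 250 g. Dish 66 (x) x 84 (y) x 18 mm high; point: centre of the dish, 9 mm above its underside. Handle: straight bar towards +y, 16 mm wide, from 51 to 107 mm from the point, occupying 10 to 24 mm above the pan's underside. All pans are alike; they start on the deck with handles pointing away from the slab.
- pan1_mid (a point): Small flat steel pan with a black handle (raclette pan), may be absent, about 250 g. Dish 66 (x) x 84 (y) x 18 mm high; point: centre of the dish, 9 mm above its underside. Handle: straight bar towards +y, 16 mm wide, from 51 to 107 mm from the point, occupying 10 to 24 mm above the pan's underside. All pans are alike; they start on the deck with handles pointing away from the slab.
- pan2_mid (a point): Small flat steel pan with a black handle (raclette pan), may be absent, about 250 g. Dish 66 (x) x 84 (y) x 18 mm high; point: centre of the dish, 9 mm above its underside. Handle: straight bar towards +y, 16 mm wide, from 51 to 107 mm from the point, occupying 10 to 24 mm above the pan's underside. All pans are alike; they start on the deck with handles pointing away from the slab.
- tray: Shallow aluminium tray fixed on the worktop beside the apron, 136 (x) x 146 (y) mm outside, walls 4 mm thick and 12 mm high, floor 4 mm. Origin: centre of its underside.
- tea_box: Bystander: red carton 102 x 53 x 60 mm, behind the station. Origin: centre of its underside.
- tea_box2: Bystander: green carton 107 x 55 x 52 mm, behind the station. Origin: centre of its underside.
- jar: Bystander: spice jar with red cap, 42 mm across, 108 mm high, behind the station. Origin: centre of its underside.

How it is judged:
On the way, in this order (a step that is already met when the one before it is completed fails the run):
1. all wedges are out from under the slab and it lies flat (value of joint slab below 0.01 rad and y of each of wedge0_mid, wedge1_mid in the frame of station below -0.255 m), for 0.3 s.
2. the catch is turned over the edge of the flat slab (value of joint slab below 0.01 rad and value of joint catch above 1.35 rad), for 0.2 s.
At the end, for the whole second after the job is handed in: Slab flat (within 0.01 rad), catch beyond 1.35 rad; each wedge in the tray (middle within 56 mm in x and 40 mm in y of its centre, under 45 mm high); each pan flat on the slab, dish centre within 18 mm in x and 58 mm in y of a bay centre, square within 0.3 rad (all of step 2 and x of wedge0_mid in the frame of tray between -0.056 and 0.056 m and y of wedge0_mid in the frame of tray between -0.04 and 0.04 m and z of each of wedge0_mid, wedge1_mid in the frame of tray below 0.045 m and x of wedge1_mid in the frame of tray between -0.056 and 0.056 m and y of wedge1_mid in the frame of tray between -0.04 and 0.04 m and ((x of pan0_mid in the frame of bay0 between -0.018 and 0.018 m and y of pan0_mid in the frame of bay0 between -0.058 and 0.058 m and z of pan0_mid in the frame of bay0 below 0.014 m and angle between the y axis of pan0_mid and the y axis of bay0, either way round below 0.3 rad) or (x of pan0_mid in the frame of bay1 between -0.018 and 0.018 m and y of pan0_mid in the frame of bay1 between -0.058 and 0.058 m and z of pan0_mid in the frame of bay1 below 0.014 m and angle between the y axis of pan0_mid and the y axis of bay1, either way round below 0.3 rad) or (x of pan0_mid in the frame of bay2 between -0.018 and 0.018 m and y of pan0_mid in the frame of bay2 between -0.058 and 0.058 m and z of pan0_mid in the frame of bay2 below 0.014 m and angle between the y axis of pan0_mid and the y axis of bay2, either way round below 0.3 rad)) and ((x of pan1_mid in the frame of bay0 between -0.018 and 0.018 m and y of pan1_mid in the frame of bay0 between -0.058 and 0.058 m and z of pan1_mid in the frame of bay0 below 0.014 m and angle between the y axis of pan1_mid and the y axis of bay0, either way round below 0.3 rad) or (x of pan1_mid in the frame of bay1 between -0.018 and 0.018 m and y of pan1_mid in the frame of bay1 between -0.058 and 0.058 m and z of pan1_mid in the frame of bay1 below 0.014 m and angle between the y axis of pan1_mid and the y axis of bay1, either way round below 0.3 rad) or (x of pan1_mid in the frame of bay2 between -0.018 and 0.018 m and y of pan1_mid in the frame of bay2 between -0.058 and 0.058 m and z of pan1_mid in the frame of bay2 below 0.014 m and angle between the y axis of pan1_mid and the y axis of bay2, either way round below 0.3 rad)) and ((x of pan2_mid in the frame of bay0 between -0.018 and 0.018 m and y of pan2_mid in the frame of bay0 between -0.058 and 0.058 m and z of pan2_mid in the frame of bay0 below 0.014 m and angle between the y axis of pan2_mid and the y axis of bay0, either way round below 0.3 rad) or (x of pan2_mid in the frame of bay1 between -0.018 and 0.018 m and y of pan2_mid in the frame of bay1 between -0.058 and 0.058 m and z of pan2_mid in the frame of bay1 below 0.014 m and angle between the y axis of pan2_mid and the y axis of bay1, either way round below 0.3 rad) or (x of pan2_mid in the frame of bay2 between -0.018 and 0.018 m and y of pan2_mid in the frame of bay2 between -0.058 and 0.058 m and z of pan2_mid in the frame of bay2 below 0.014 m and angle between the y axis of pan2_mid and the y axis of bay2, either way round below 0.3 rad))); the robot touches nothing.
It fails at once if the catch is turned (beyond 0.6 rad) while the slab is still propped (value of joint slab above 0.02 rad and value of joint catch above 0.6 rad).
It fails at once if the slab is lifted (above 0.10 rad) or drops (falls faster than 0.5 rad/s) (value of joint slab above 0.1 rad or velocity of joint slab below -0.5 rad/s).
It fails at once if a pan is moved onto the slab (dish centre past the seam) before the slab is flat and locked by the catch ((value of joint slab above 0.02 rad or value of joint catch below 1.2 rad) and y of any of pan0_mid, pan1_mid, pan2_mid in the frame of station below 0 m).
It fails at once if a pan is lifted more than 22 mm off the deck (height (world z) of any of pan0_mid, pan1_mid, pan2_mid above 0.072 m).
It fails at once if a carton or the jar is shifted by more than 30 mm (distance of any of tea_box, tea_box2, jar from where it was at the start of the episode above 0.03 m).
Of pan0, pan1, pan2 only 2 to 3 are there at a start; the rules pass over those that are not, and their reading is None.
At some moment in a run one of pan0, pan1, pan2 may be knocked a few centimetres aside while the robot is not near it.
Once in a run the grip may slacken for a moment while it holds something.
It also fails if it takes over 210 s, if anything falls off the work surface, if the arm or the gripper's body presses on something with over 40 N, if the wrist force passes 120 N, or if a joint passes its speed limit or range.

## Robot

A 6-joint arm with a two-finger parallel gripper is mounted at the origin on a cart in front of the work surface, level with it; the furniture and walls round the work are solid. World frame = base frame: x ahead of the robot, y to its left, z up, the work surface at z = 0. Lengths are in m, angles in rad, forces in N, time in s.
With the tool pointing down it reaches from about 0.425 to 0.95 m from the base axis. Payload 3.5 kg.
Tool frame: the origin (TCP) lies at the very end of the fingers, on their centre line; the grasp point (between the pads) lies ctrl.tcp_to_grasp behind it (ctrl.tcp_to_grasp is the distance from the TCP to the grasp point, in m); z points along the fingers, y is the line along which they close (so a half turn about z gives the same grasp; the last joint's range is limited). The gripper opens to 85 mm and grips with 20 to 120 N. Pads are 22 mm wide; open, the fingers measure 114 mm over their backs; the gripper's body (76 mm by 85 mm) begins 54 mm behind the grasp point. The pads swing forward as they close: fully open they stand 13 mm farther back than shut.
Start: joints at [-1.395, 0.286, 1.577, -0, 1.279, -0.15], TCP at [0.216, -0.639, 0.231] pointing down, gripper open.
Joint ranges: [-2.77, 2.77], [-0.9, 2.22], [0.21, 2.48], [-1.53, 4.67], [0.24, 2.81], [-2.84, 2.84]. Speed limits (rad/s): [2.79, 2.79, 3.14, 3.14, 3.14, 3.14].

## Interface

Orientations are given as a unit quaternion [x, y, z, w].
In Python, from plant import ctrl gives the robot as it stands.
- The arm moves only by the shell command python3 -m inch 'ROWS' [FORCE]. ROWS is JSON, a list of rows, each an object with "slide": the shift along the tool's x, y, z in cm, a list of three; "turn": the turn about the tool's z in rad; "grip": the finger opening in cm, from 0 to 8.54. A call has 1 to 20 rows; each row is the pose to reach, as a shift and turn from the pose commanded when the call began, along the tool's axes at that moment; what a row does not reach only later rows make up. A row lasts 1/10 s, in which the tool goes at most 50 mm and 8.59 degrees, less where a joint would pass 70% of its speed; a pose out of reach is approached as far as the arm can. A call with a gripper value outside its range is refused whole. The fingers move at their own pace and stop on an object; FORCE is the grip in N (left out, the last holds). Time passes only in rows, so rows that repeat a pose let the fingers close. It gives the time, the measured TCP pose, the force, the opening and the grip force at its end, in the units of the state.
- ctrl.get_state(): the state, without advancing time (a new reading comes with each control period).
- ctrl.read_camera(name): name is "scene" or "top" or "wrist"; returns (picture, depth): 480x640x3 uint8, red, green, blue; 480x640 float32, m along the optical axis (not along the pixel's ray), 0 where there is no reading.
- ctrl.camera_info(name): a dict with "K" (3x3 intrinsics, pixels), "camera_from_world" (4x4, takes a point from world to camera coordinates); the wrist camera has in their place "T_tool_cam" (4x4, takes a point from camera to tool coordinates, whose origin is the TCP and whose axes are the flange's). Camera axes: x right, y down, z forward; pixel columns grow to the right and rows downward; lengths in m; the calibration is good to about 2 mm. A picture is of the moment at which its call begins: read the wrist's pose just before it. camera_info takes no time and is no camera call.
- ctrl.sign_off(): hands the job in; it is judged then, once.
The state is a dict: "time": time; "qpos": joint angles; "dq": joint speeds; "joint_efforts": joint torques, N m; "eef_pos": TCP position; "tcp_rot": TCP orientation; "contact_force": force on the tool from outside, world axes, zero at the start; "wrist_torque": the same for the moment, N m; "opening": opening from 0.0 (shut) to 1.0 (fully open); "finger_force": force on a finger pad.
Only numpy, scipy, OpenCV 4.12 (cv2) and the standard library are available. Lean on these libraries where they do the work, as an engineer would, in place of code of your own. Each camera call takes 0.05 s, during which the arm holds its last target. There are 200 camera calls.

## Working session

There is one attempt and no reset: what is moved stays moved. The work goes in short steps, Python scripts to look and compute and a shell command to move; the robot and the scene stay as the last step left them, time stands still between calls to the robot, and variables do not carry over. Pictures are saved under pics/ and viewed, at most 14 in all, crops included, and the job is handed in when it is done.

```bash
ls; mkdir -p pics; cat > h.py <<'E'
import numpy as np, cv2
from plant import ctrl
from scipy.spatial.transform import Rotation as R
def cam(n):
    s=ctrl.get_state(); im,d=ctrl.read_camera(n); i=ctrl.camera_info(n); K=np.array(i["K"])
    if n=="wrist":
        T=np.eye(4);T[:3,:3]=R.from_quat(s["tcp_rot"]).as_matrix();T[:3,3]=s["eef_pos"]
        W=T@np.array(i["T_tool_cam"])
    else: W=np.linalg.inv(np.array(i["camera_from_world"]))
    return im,d,K,W
def ray(px,K,W,z):
    px=np.atleast_2d(px).astype(float)
    v=np.c_[px,np.ones(len(px))]@np.linalg.inv(K).T@W[:3,:3].T; o=W[:3,3]
    return o+v*((z-o[2])/v[:,2])[:,None]
def cloud(d,K,W):
    v,u=np.mgrid[:480,:640]
    p=np.stack([(u-K[0,2])/K[0,0]*d,(v-K[1,2])/K[1,1]*d,d],-1)
    return p@W[:3,:3].T+W[:3,3]
def save(n,im): cv2.imwrite("pics/"+n,im[:,:,::-1])
E
python3 - <<'E'
from h import *
for n in("top","scene"):
    im,d,K,W=cam(n); save(n+"0.png",im); print(n,K[0,0],W.round(3).tolist(),np.median(d))
s=ctrl.get_state(); print({k:np.round(v,3).tolist() for k,v in s.items()}, ctrl.tcp_to_grasp)
E
```

```text
pics
top 598.395039808668 [[0.012, -0.989, 0.15, 0.401], [-1.0, -0.016, -0.025, -0.007], [0.027, -0.15, -0.988, 1.352], [0.0, 0.0, 0.0, 1.0]] 1.3403106
scene 610.5212650569733 [[-0.999, 0.033, -0.031, 0.647], [0.045, 0.769, -0.638, 0.891], [0.003, -0.639, -0.769, 1.199], [0.0, 0.0, 0.0, 1.0]] 1.2785068
{'time': 0.1, 'qpos': [-1.395, 0.287, 1.578, -0.0, 1.279, -0.15], 'dq': [-0.001, -0.002, -0.005, 0.0, 0.0, -0.001], 'joint_efforts': [0.0, -40.73, -29.37, -0.0, 0.003, -0.0], 'eef_pos': [0.216, -0.639, 0.23], 'tcp_rot': [0.987, 0.162, -0.0, -0.001], 'contact_force': [0.823, 1.005, -0.41], 'wrist_torque': [-0.024, -0.004, -0.03], 'finger_force': 0.0, 'opening': 0.996} 0.0187
```

View pics/top0.png

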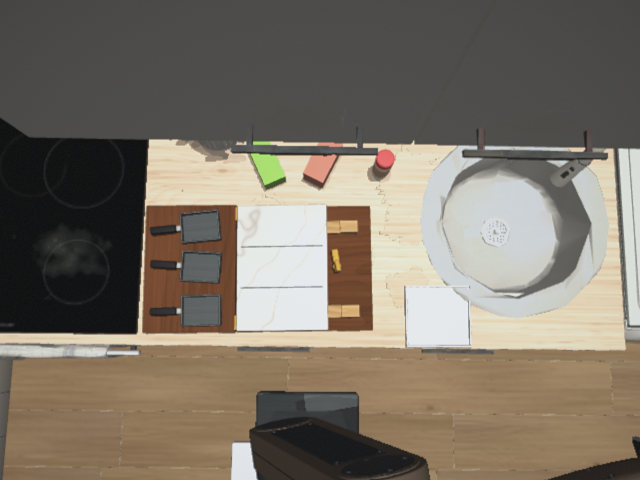

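View pics/scene0.png

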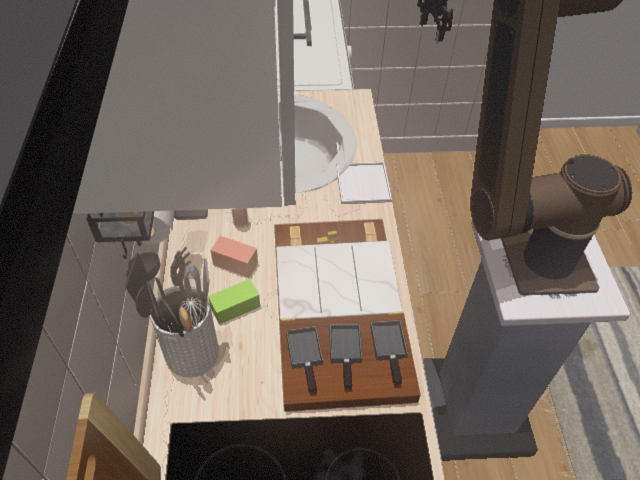

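The top view shows the station spanning about (145,205) to (371,331), with three pans at left, wedge tails at (342,227) and (344,311), the catch at (336,260) and the tray at (437,317). The scene view shows the same layout, with the cartons and jar behind the station.

```bash
cat >> h.py <<'E'
def blobs(mask,K,W,z,amin=30):
    c,_=cv2.findContours(mask.astype(np.uint8),cv2.RETR_EXTERNAL,cv2.CHAIN_APPROX_NONE); o=[]
    for k in c:
        if cv2.contourArea(k)<amin: continue
        p=ray(k[:,0],K,W,z)[:,:2]
        (cx,cy),(w,h),a=cv2.minAreaRect((p*1000).astype(np.float32))
        if w>h: w,h,a=h,w,a-90
        o.append((round(cx),round(cy),round(w),round(h),round((a+90)%180-90,1)))  # a: long side angle from world y(ccw)
    return o
E
python3 - <<'E'
from h import *
im,d,K,W=cam("top"); hsv=cv2.cvtColor(im,cv2.COLOR_RGB2HSV)
for n,(u,v) in dict(wedge=(335,227),wedge2=(350,227),catch=(336,260),stone=(280,270),pan=(202,267),deck=(190,245),handle=(165,265),apron=(355,260),table=(390,260),tray=(437,317)).items(): print(n,hsv[v,u],im[v,u])
P=cloud(d,K,W); 
for u,v in [(190,245),(280,220),(320,270),(355,260),(390,260),(437,317),(335,227),(350,227),(202,267)]: print((u,v),P[v,u].round(4))
E
```

```text
wedge [ 17 113 205] [205 166 114]
wedge2 [ 17 113 213] [213 173 119]
catch [ 20 155 192] [192 154  75]
stone [ 83   4 234] [230 234 233]
pan [90 13 99] [94 99 99]
deck [ 12 145 107] [107  70  46]
handle [120   9  55] [53 53 55]
apron [ 11 144 115] [115  74  50]
table [ 32  21 231] [230 231 212]
tray [103   8 236] [229 233 236]
(190, 245) [0.5748 0.2598 0.0353]
(280, 220) [0.6327 0.0623 0.0432]
(320, 270) [ 0.5219 -0.0278  0.053 ]
(355, 260) [ 0.549  -0.1068  0.0162]
(390, 260) [ 0.5528 -0.1888 -0.007 ]
(437, 317) [ 0.4244 -0.2921  0.0066]
(335, 227) [ 0.6193 -0.06    0.0415]
(350, 227) [ 0.6199 -0.0934  0.0412]
(202, 267) [0.5257 0.2299 0.0431]
```

```bash
cat >> h.py <<'E'
def masks(im):
    h=cv2.cvtColor(im,cv2.COLOR_RGB2HSV).astype(int); H,S,V=h[...,0],h[...,1],h[...,2]; w=np.zeros(H.shape,bool); w[195:340,130:380]=1
    return dict(wood=w&(H<16)&(S>110)&(V<150),brass=(H>18)&(S>130)&(V>110)&(V<250),wedge=w&(H>13)&(H<20)&(S>90)&(V>160),pan=w&(V<130)&(S<60)&(H>60))
E
python3 - <<'E'
from h import *
im,d,K,W=cam("top"); m=masks(im)
print(K[:2,2])
full=m['wood'].copy(); full[195:340,130:380]|=False
st=cv2.morphologyEx(m['wood'].astype(np.uint8),cv2.MORPH_CLOSE,np.ones((25,25)))
print('deck',blobs(m['wood'][:, :].astype(np.uint8)*(np.arange(640)<236),K,W,.041,1000))
print('apron',blobs(m['wood'].astype(np.uint8)*(np.arange(640)>300),K,W,.02,500))
print('wedge',blobs(m['wedge'],K,W,.044,40)); 
b=m['brass']&(np.arange(640)>325)&(np.arange(640)<350)
print('brass',blobs(b,K,W,.05,15))
h=m['pan'].copy()
print('pan',blobs(m['pan'],K,W,.059,100))
op=cv2.morphologyEx(m['pan'].astype(np.uint8),cv2.MORPH_OPEN,np.ones((15,15)))
print('dish',blobs(op,K,W,.059,100))
for u,v in[(237,205),(236,330)]: print(ray((u,v),K,W,.041).round(3))
g=cv2.cvtColor(im,cv2.COLOR_RGB2GRAY)
for px in[(405,286),(470,286),(405,347),(471,347)]: print('tray',ray(px,K,W,.012).round(3)[0,:2])
save("crop.png",cv2.resize(im[195:355,130:480],None,fx=2.25,fy=2.25,interpolation=2))
E
```

```text
[325.67365418 235.1765473 ]
deck [(524, 256, 198, 276, -88.6)]
apron [(532, -93, 96, 275, -88.6)]
wedge [(434, -80, 26, 67, 0.7), (621, -76, 27, 67, 1.0)]
brass [(546, -62, 16, 47, -84.2)]
pan [(429, 305, 13, 53, 0.7), (432, 226, 64, 83, 2.2), (530, 310, 13, 54, 0.8), (525, 231, 64, 84, -2.3), (605, 314, 14, 54, 7.4), (614, 235, 65, 84, 6.7), (533, 369, 26, 297, -86.5)]
dish [(432, 225, 64, 81, 2.7), (525, 230, 63, 80, 0.9), (613, 234, 64, 80, 2.7)]
[[0.665 0.159 0.041]]
[[0.391 0.152 0.041]]
tray [ 0.492 -0.22 ]
tray [ 0.494 -0.367]
tray [ 0.358 -0.219]
tray [ 0.359 -0.366]
```

View pics/crop.png

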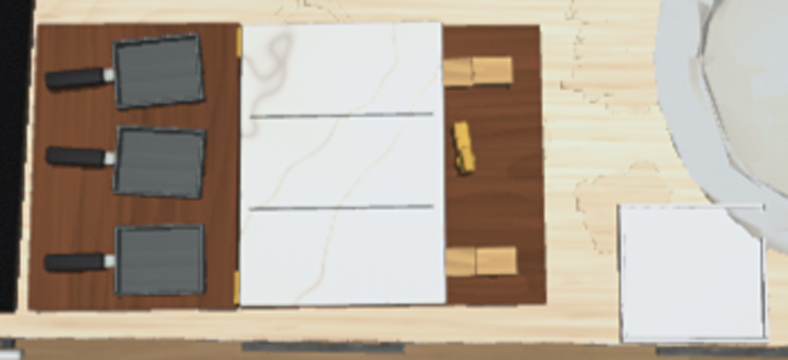

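Station origin is about (0.5265, 0.156) with yaw 0.024. The wedge tails are near (0.434,-0.093) and (0.620,-0.093), the tray at (0.426,-0.293), and the three pans lie roughly opposite the three bays.

```bash
cat >> h.py <<'E'
def go(*t):
    """print slide (cm) and turn from the current pose to (x,y,z[,a]); a = heading of tool x"""
    s=ctrl.get_state(); Rm=R.from_quat(s["tcp_rot"]).as_matrix(); p=np.array(s["eef_pos"])
    a=np.arctan2(Rm[1,0],Rm[0,0]); sl=Rm.T@(np.array(t[:3])-p)*100
    tu=0 if len(t)<4 else (a-t[3]+np.pi)%(2*np.pi)-np.pi
    print("now",p.round(4),round(a,3),"slide",sl.round(2).tolist(),"turn",round(tu,3))
SO=np.array([.5265,.156]); SY=.024
def st(x,y): # station mm -> world m
    c,s=np.cos(SY),np.sin(SY); return SO+np.array([c*x-s*y,s*x+c*y])/1000
def inv(p):
    c,s=np.cos(SY),np.sin(SY); q=(np.asarray(p)[...,:2]-SO)*1000; return np.stack([c*q[...,0]+s*q[...,1],-s*q[...,0]+c*q[...,1]],-1)
E
python3 -c "
from h import *
go(.56,-.12,.26,1.595); print(ctrl.camera_info('wrist'))"
```

```text
now [ 0.216  -0.6391  0.2304] 0.326 slide [49.21, -38.17, -2.89] turn -1.269
{'K': array([[342.60256833,   0.        , 318.90758259],
       [  0.        , 342.60256833, 237.62733302],
       [  0.        ,   0.        ,   1.        ]]), 'T_tool_cam': array([[-6.23740381e-04, -9.53759980e-01, -3.00568647e-01,
         7.70186181e-02],
       [ 9.99999515e-01, -3.65975581e-04, -9.13891778e-04,
        -8.35326654e-04],
       [ 7.61632619e-04, -3.00569072e-01,  9.53759746e-01,
        -1.43147396e-01],
       [ 0.00000000e+00,  0.00000000e+00,  0.00000000e+00,
         1.00000000e+00]])}
```

```bash
python3 -m inch '[{"slide":[49.2,-38.2,-2.9],"turn":-1.269,"grip":5},{"slide":[49.2,-38.2,-2.9],"turn":-1.269,"grip":5},{"slide":[49.2,-38.2,-2.9],"turn":-1.269,"grip":5},{"slide":[49.2,-38.2,-2.9],"turn":-1.269,"grip":5},{"slide":[49.2,-38.2,-2.9],"turn":-1.269,"grip":5},{"slide":[49.2,-38.2,-2.9],"turn":-1.269,"grip":5},{"slide":[49.2,-38.2,-2.9],"turn":-1.269,"grip":5},{"slide":[49.2,-38.2,-2.9],"turn":-1.269,"grip":5},{"slide":[49.2,-38.2,-2.9],"turn":-1.269,"grip":5},{"slide":[49.2,-38.2,-2.9],"turn":-1.269,"grip":5},{"slide":[49.2,-38.2,-2.9],"turn":-1.269,"grip":5},{"slide":[49.2,-38.2,-2.9],"turn":-1.269,"grip":5},{"slide":[49.2,-38.2,-2.9],"turn":-1.269,"grip":5},{"slide":[49.2,-38.2,-2.9],"turn":-1.269,"grip":5},{"slide":[49.2,-38.2,-2.9],"turn":-1.269,"grip":5},{"slide":[49.2,-38.2,-2.9],"turn":-1.269,"grip":5}]' 30
python3 - <<'E'
from h import *
im,d,K,W=cam("wrist"); save("w1.png",im); go(.56,-.12,.26,1.595); print(W[:3,3])
E
```

```text
time: 1.8
eef_pos: [0.5593, -0.121, 0.2601]
tcp_rot: [0.699, 0.715, -0.0, -0.0]
contact_force: [-0.8, 0.3, 0.1]
opening: 0.585
finger_force: 0.0
now [ 0.5593 -0.1212  0.2601] 1.593 slide [0.12, 0.07, 0.01] turn -0.002
[ 0.55773544 -0.0434276   0.40319041]
```

View pics/w1.png

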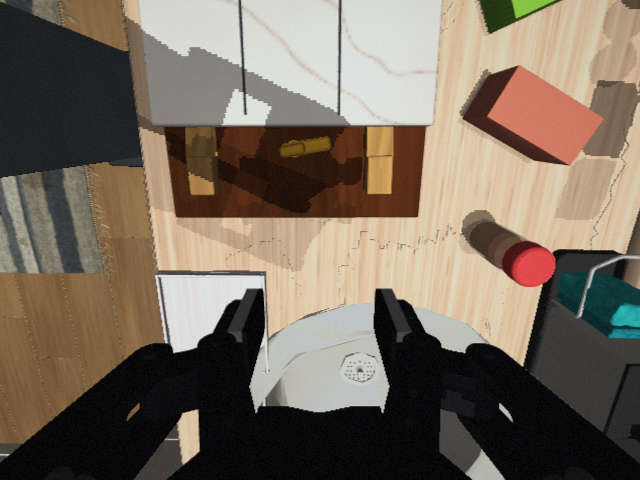

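The wrist view shows wedge 0's tail at (190–215,157–195), wedge 1's tail at (367–392,156–194), the catch at (305,148) and the tray's top edge at (158–265,272).

```bash
python3 - <<'E'
from h import *
im,d,K,W=cam("wrist")
for n,px,z in [("w0 tail",[(189.5,157),(215,157),(189.5,194),(215,194)],.044),("w1",[(366.5,157),(392,157),(367,194),(392,194)],.044),("apron",[(176,217),(418,217)],.02),("tray",[(158,272),(265,271)],.012),("catch",[(283,151),(330,145)],.05)]:
    p=ray(px,K,W,z); print(n,(p.mean(0)*1000).round(),(p*1000).round()[:,:2].tolist(),inv(p).round().tolist())
c=np.array(st(88,-245)); go(.621,-.089,.10,1.595)
E
```

```text
w0 tail [437. -92.  44.] [[425.0, -73.0], [451.0, -72.0], [422.0, -111.0], [449.0, -110.0]] [[-107.0, -226.0], [-81.0, -226.0], [-111.0, -264.0], [-84.0, -265.0]]
w1 [621. -88.  44.] [[606.0, -69.0], [633.0, -68.0], [609.0, -107.0], [636.0, -106.0]] [[75.0, -227.0], [101.0, -227.0], [77.0, -265.0], [103.0, -265.0]]
apron [ 534. -140.   20.] [[395.0, -143.0], [673.0, -137.0]] [[-139.0, -295.0], [140.0, -296.0]]
tray [ 428. -213.   12.] [[362.0, -215.0], [494.0, -211.0]] [[-174.0, -367.0], [-41.0, -366.0]]
catch [545. -61.  50.] [[522.0, -64.0], [569.0, -58.0]] [[-10.0, -220.0], [37.0, -215.0]]
now [ 0.5593 -0.1213  0.2602] 1.593 slide [3.09, 6.25, 16.01] turn -0.002
```

```bash
python3 -m inch '[{"slide":[3.2,6.25,10],"turn":-0.02,"grip":5},{"slide":[3.2,6.25,10],"turn":-0.02,"grip":5},{"slide":[3.2,6.25,10],"turn":-0.02,"grip":5},{"slide":[3.2,6.25,20],"turn":-0.02,"grip":5},{"slide":[3.2,6.25,20],"turn":-0.02,"grip":5},{"slide":[3.2,6.25,20],"turn":-0.02,"grip":5},{"slide":[3.2,6.25,23],"turn":-0.02,"grip":5},{"slide":[3.2,6.25,23.6],"turn":-0.02,"grip":5},{"slide":[3.2,6.25,23.6],"turn":-0.02,"grip":5}]' 40
python3 - <<'E'
from h import *
im,d,K,W=cam("wrist"); save("w2.png",im); go(.6215,-.089,.0225,1.61); print(ctrl.get_state()["contact_force"])
E
```

```text
time: 2.8
eef_pos: [0.6216, -0.0872, 0.0253]
tcp_rot: [0.692, 0.722, -0.0, -0.0]
contact_force: [0.3, 0.8, 0.2]
opening: 0.584
finger_force: 0.0
now [ 0.6225 -0.0873  0.0264] 1.614 slide [-0.16, -0.11, 0.39] turn 0.004
[ 0.2829525  -0.03652481  0.09569504]
```

View pics/w2.png

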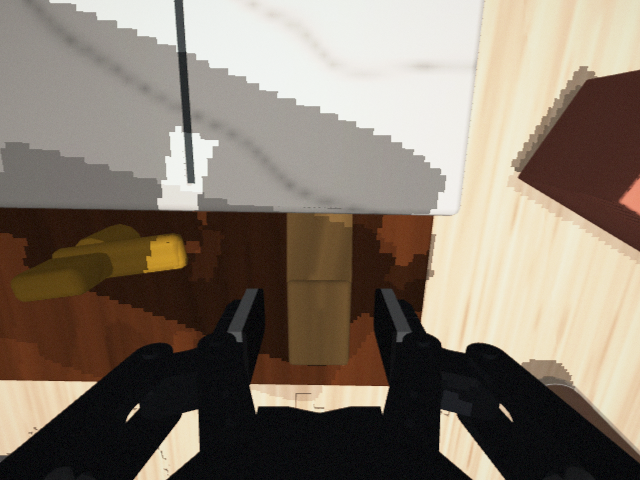

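The wrist view shows the tail (288–350, 280–365) centred between the open fingers, so I close on it and start tugging.

```bash
python3 -m inch '[{"slide":[0,0,0.2],"turn":0,"grip":2},{"slide":[0,0,0.2],"turn":0,"grip":2},{"slide":[0,0,0.2],"turn":0,"grip":2},{"slide":[0,0,0.2],"turn":0,"grip":2},{"slide":[0,0,0.2],"turn":0,"grip":2},{"slide":[0,0,0.2],"turn":0,"grip":2}]' 60; python3 -m inch '[{"slide":[-0.3,0,0],"turn":0,"grip":2},{"slide":[-0.6,0,0],"turn":0,"grip":2},{"slide":[-0.9,0,0],"turn":0,"grip":2},{"slide":[-1.2,0,0],"turn":0,"grip":2},{"slide":[-1.5,0,0],"turn":0,"grip":2},{"slide":[-1.5,0,0],"turn":0,"grip":2}]'
```

```text
time: 3.45
eef_pos: [0.6225, -0.0872, 0.0246]
tcp_rot: [0.691, 0.723, 0.0, 0.001]
contact_force: [-2.7, -0.3, 6.6]
opening: 0.289
finger_force: 62.3
time: 4.05
eef_pos: [0.6241, -0.1016, 0.0247]
tcp_rot: [0.692, 0.722, 0.001, 0.001]
contact_force: [2.2, -0.5, 1.3]
opening: 0.291
finger_force: 59.0
```

```bash
python3 -m inch '[{"slide":[-0.3,0,0],"turn":0,"grip":2},{"slide":[-0.6,0,0],"turn":0,"grip":2},{"slide":[-0.9,0,0],"turn":0,"grip":2},{"slide":[-1.2,0,0],"turn":0,"grip":2},{"slide":[-1.5,0,0],"turn":0,"grip":2},{"slide":[-1.8,0,0],"turn":0,"grip":2},{"slide":[-2.1,0,0],"turn":0,"grip":2},{"slide":[-2.4,0,0],"turn":0,"grip":2},{"slide":[-2.4,0,0],"turn":0,"grip":2}]'; python3 -m inch '[{"slide":[-0.4,0,0],"turn":0,"grip":2},{"slide":[-0.8,0,0],"turn":0,"grip":2},{"slide":[-1.2,0,0],"turn":0,"grip":2},{"slide":[-1.6,0,0],"turn":0,"grip":2},{"slide":[-2,0,0],"turn":0,"grip":2},{"slide":[-2.4,0,0],"turn":0,"grip":2},{"slide":[-3.0,0,0],"turn":0,"grip":2},{"slide":[-3.5,0,0],"turn":0,"grip":2},{"slide":[-4,0,-0.2],"turn":0,"grip":2},{"slide":[-5,0,-0.5],"turn":0,"grip":2},{"slide":[-5,0,-0.5],"turn":0,"grip":2}]'
python3 - <<'E'
from h import *
im,d,K,W=cam("wrist"); save("w3.png",im); go(.456,-.333,.12,1.59); print(ctrl.get_state()["opening"],inv(ctrl.get_state()["eef_pos"][:2]))
E
```

```text
time: 4.95
eef_pos: [0.6251, -0.1255, 0.0246]
tcp_rot: [0.692, 0.722, 0.001, 0.001]
contact_force: [1.0, 2.4, 5.8]
opening: 0.289
finger_force: 59.9
time: 6.05
eef_pos: [0.6257, -0.1771, 0.0277]
tcp_rot: [0.692, 0.722, -0.0, 0.001]
contact_force: [0.8, -0.3, -0.8]
opening: 0.29
finger_force: 59.0
now [ 0.6255 -0.1765  0.0273] 1.614 slide [-14.92, -17.6, -9.27] turn 0.024
0.28741671533246493 [  90.9625988  -334.74449728]
```

View pics/w3.png

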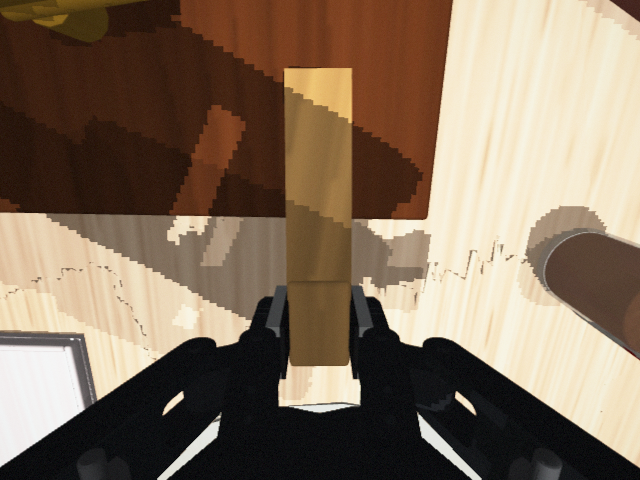

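Wedge 1 is fully out and held (285–352, 68–365), so it goes to the tray.

```bash
python3 -m inch '[{"slide":[0,0,-5],"turn":0,"grip":2},{"slide":[-1,-1,-7],"turn":0,"grip":2},{"slide":[-5,-5,-7],"turn":0,"grip":2},{"slide":[-8,-9,-7],"turn":0.024,"grip":2},{"slide":[-11,-13,-7],"turn":0.024,"grip":2},{"slide":[-14.85,-17.6,-7],"turn":0.024,"grip":2},{"slide":[-14.85,-17.6,-6],"turn":0.024,"grip":2},{"slide":[-14.85,-17.6,-6],"turn":0.024,"grip":2},{"slide":[-14.85,-17.6,-4],"turn":0.024,"grip":2},{"slide":[-14.85,-17.6,-1],"turn":0.024,"grip":2},{"slide":[-14.85,-17.6,0.8],"turn":0.024,"grip":2},{"slide":[-14.85,-17.6,1.2],"turn":0.024,"grip":2},{"slide":[-14.85,-17.6,1.2],"turn":0.024,"grip":2}]'
python3 - <<'E'
from h import *
im,d,K,W=cam("wrist"); save("w4.png",im); go(.456,-.332,.009,1.59)
E
```

```text
time: 7.4
eef_pos: [0.4567, -0.3303, 0.0145]
tcp_rot: [0.7, 0.715, 0.0, -0.001]
contact_force: [-0.9, -0.1, -1.2]
opening: 0.287
finger_force: 59.3
now [ 0.4572 -0.3312  0.0156] 1.592 slide [-0.08, -0.12, 0.66] turn 0.002
```

View pics/w4.png

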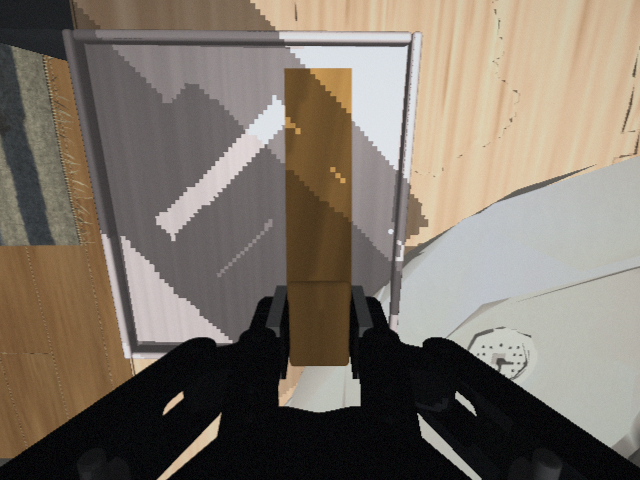

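```bash
python3 - <<'E'
from h import *
im,d,K,W=cam("wrist")
print("tail end",ray((319,365),K,W,.0345),"tip",ray((319,68),K,W,.0125),"near wall outer",ray((130,357),K,W,.012),"far wall",ray([(69,31),(420,33),(403,240)],K,W,.012))
E
```

```text
tail end [[ 0.45752059 -0.35004394  0.0345    ]] tip [[ 0.45506119 -0.23067476  0.0125    ]] near wall outer [[ 0.36249207 -0.36470841  0.012     ]] far wall [[ 0.36041474 -0.21985054  0.012     ]
 [ 0.49298588 -0.21781781  0.012     ]
 [ 0.49428474 -0.30000418  0.012     ]]
```

The wedge is centred in the tray along y, so I lower and release it.

```bash
python3 -m inch '[{"slide":[0,0,0.3],"turn":0,"grip":2},{"slide":[0,0,0.55],"turn":0,"grip":2},{"slide":[0,0,0.6],"turn":0,"grip":2},{"slide":[0,0,0.6],"turn":0,"grip":4},{"slide":[0,0,0.6],"turn":0,"grip":4},{"slide":[0,0,0.4],"turn":0,"grip":4},{"slide":[0,0,-3],"turn":0,"grip":4},{"slide":[0,0,-8],"turn":0,"grip":4},{"slide":[0,0,-12],"turn":0,"grip":5},{"slide":[0,0,-12],"turn":0,"grip":5}]'
python3 - <<'E'
from h import *
print(ctrl.get_state()["contact_force"]); go(.437,-.091,.08,1.63)
im,d,K,W=cam("top"); m=masks(im); print(blobs(m['wedge'],K,W,.044,40))
E
```

```text
time: 8.5
eef_pos: [0.4597, -0.3351, 0.1434]
tcp_rot: [0.7, 0.714, -0.0, 0.007]
contact_force: [0.9, -0.8, 0.3]
opening: 0.589
finger_force: 0.0
[ 0.88379181 -0.76825476  0.33233197]
now [ 0.4597 -0.3351  0.1434] 1.591 slide [24.52, -1.84, 6.06] turn -0.039
[(434, -80, 26, 67, 0.7)]
```

```bash
python3 -m inch '[{"slide":[5,-0.3,0],"turn":0,"grip":5},{"slide":[10,-0.8,0],"turn":0,"grip":5},{"slide":[15,-1,0],"turn":-0.01,"grip":5},{"slide":[20,-1.5,2],"turn":-0.01,"grip":5},{"slide":[24.6,-1.9,5],"turn":-0.01,"grip":5},{"slide":[24.6,-1.9,6],"turn":-0.01,"grip":5},{"slide":[24.6,-1.9,6],"turn":-0.01,"grip":5}]'
python3 - <<'E'
from h import *
im,d,K,W=cam("wrist"); save("w5.png",im); go(.436,-.09,.0235,1.605)
E
```

```text
time: 9.25
eef_pos: [0.4289, -0.0832, 0.0716]
tcp_rot: [0.695, 0.719, -0.001, -0.004]
contact_force: [-0.1, -0.1, -0.6]
opening: 0.584
finger_force: 0.0
now [ 0.4307 -0.0848  0.0735] 1.602 slide [-0.54, 0.54, 4.99] turn -0.003
```

View pics/w5.png

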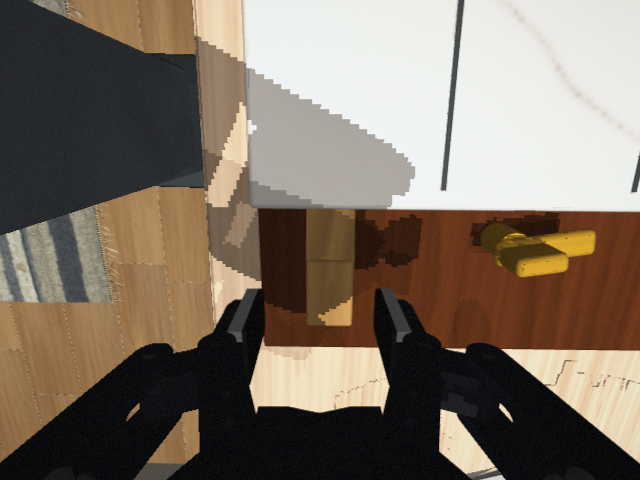

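The tail is at (307–352, 262–325), about 5 mm right of centre, which agrees with x = 0.436.

```bash
python3 -m inch '[{"slide":[-0.5,0.5,1],"turn":0,"grip":5},{"slide":[-0.5,0.5,2],"turn":0,"grip":5},{"slide":[-0.5,0.5,4],"turn":0,"grip":5},{"slide":[-0.5,0.5,4.8],"turn":0,"grip":5},{"slide":[-0.5,0.5,5],"turn":0,"grip":5},{"slide":[-0.5,0.5,5],"turn":0,"grip":5},{"slide":[-0.5,0.5,5],"turn":0,"grip":2},{"slide":[-0.5,0.5,5],"turn":0,"grip":2},{"slide":[-0.5,0.5,5],"turn":0,"grip":2},{"slide":[-0.5,0.5,5],"turn":0,"grip":2},{"slide":[-0.5,0.5,5],"turn":0,"grip":2},{"slide":[-0.5,0.5,5],"turn":0,"grip":2}]' 60;  python3 -m inch '[{"slide":[-0.3,0,0],"turn":0,"grip":2},{"slide":[-0.6,0,0],"turn":0,"grip":2},{"slide":[-0.9,0,0],"turn":0,"grip":2},{"slide":[-1.2,0,0],"turn":0,"grip":2},{"slide":[-1.5,0,0],"turn":0,"grip":2},{"slide":[-1.5,0,0],"turn":0,"grip":2}]'; python3 -m inch '[{"slide":[-0.3,0,0],"turn":0,"grip":2},{"slide":[-0.6,0,0],"turn":0,"grip":2},{"slide":[-0.9,0,0],"turn":0,"grip":2},{"slide":[-1.2,0,0],"turn":0,"grip":2},{"slide":[-1.5,0,0],"turn":0,"grip":2},{"slide":[-1.8,0,0],"turn":0,"grip":2},{"slide":[-2.1,0,0],"turn":0,"grip":2},{"slide":[-2.4,0,0],"turn":0,"grip":2},{"slide":[-2.4,0,0],"turn":0,"grip":2}]'
```

```text
time: 10.5
eef_pos: [0.4367, -0.0914, 0.0263]
tcp_rot: [0.695, 0.719, -0.001, -0.001]
contact_force: [-4.4, -1.5, 5.3]
opening: 0.289
finger_force: 59.9
time: 11.1
eef_pos: [0.4377, -0.1031, 0.0262]
tcp_rot: [0.697, 0.717, 0.002, -0.003]
contact_force: [-1.3, 12.0, 7.7]
opening: 0.289
finger_force: 60.0
time: 12.0
eef_pos: [0.4385, -0.127, 0.0262]
tcp_rot: [0.697, 0.717, 0.002, -0.003]
contact_force: [-0.6, 12.7, 7.9]
opening: 0.289
finger_force: 60.0
```

```bash
python3 -m inch '[{"slide":[-0.3,0,0],"turn":0,"grip":2},{"slide":[-0.6,0,0],"turn":0,"grip":2},{"slide":[-0.9,0,0],"turn":0,"grip":2},{"slide":[-1.2,0,0],"turn":0,"grip":2},{"slide":[-1.5,0,0],"turn":0,"grip":2},{"slide":[-1.8,0,0],"turn":0,"grip":2},{"slide":[-2.1,0,0],"turn":0,"grip":2},{"slide":[-2.5,0,0],"turn":0,"grip":2},{"slide":[-3,0,0],"turn":0,"grip":2},{"slide":[-3.5,0,-0.2],"turn":0,"grip":2},{"slide":[-4,0,-0.2],"turn":0,"grip":2},{"slide":[-5,0,-0.5],"turn":0,"grip":2},{"slide":[-5,0,-0.5],"turn":0,"grip":2}]'
python3 - <<'E'
from h import *
im,d,K,W=cam("wrist"); save("w6.png",im); go(.396,-.333,.012,1.59)
E
```

```text
time: 13.3
eef_pos: [0.4405, -0.1815, 0.0307]
tcp_rot: [0.697, 0.717, -0.0, 0.001]
contact_force: [0.1, 0.2, -2.2]
opening: 0.287
finger_force: 58.9
now [ 0.4403 -0.1808  0.0305] 1.6 slide [-15.08, -4.87, 1.85] turn 0.01
```

View pics/w6.png

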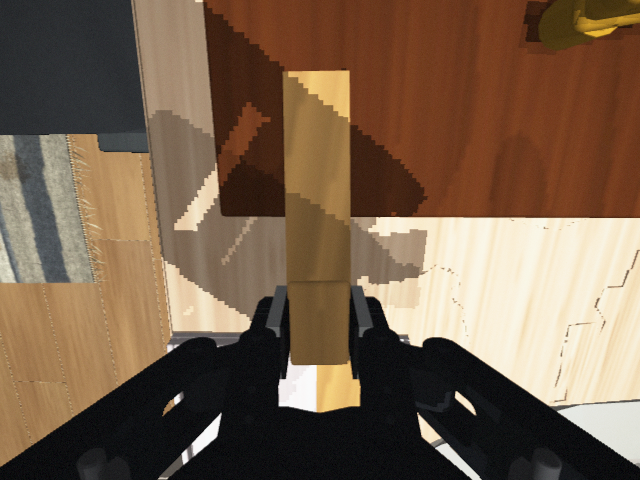

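Wedge 0 is out and held (284–350, 70–365), so it goes to the tray beside the first.

```bash
python3 -m inch '[{"slide":[0,0,-4],"turn":0,"grip":2},{"slide":[-1,-1,-6],"turn":0,"grip":2},{"slide":[-5,-3,-6],"turn":0.01,"grip":2},{"slide":[-9,-4.9,-6],"turn":0.01,"grip":2},{"slide":[-13,-4.9,-6],"turn":0.01,"grip":2},{"slide":[-15,-4.9,-6],"turn":0.01,"grip":2},{"slide":[-15,-4.9,-5],"turn":0.01,"grip":2},{"slide":[-15,-4.9,-5],"turn":0.01,"grip":2},{"slide":[-15,-4.9,-2],"turn":0.01,"grip":2},{"slide":[-15,-4.9,0.5],"turn":0.01,"grip":2},{"slide":[-15,-4.9,1.2],"turn":0.01,"grip":2},{"slide":[-15,-4.9,1.5],"turn":0.01,"grip":2},{"slide":[-15,-4.9,1.5],"turn":0.01,"grip":2}]'
python3 - <<'E'
from h import *
im,d,K,W=cam("wrist"); save("w7.png",im); go(.396,-.3325,.0105,1.59)
E
```

```text
time: 14.65
eef_pos: [0.396, -0.3308, 0.0156]
tcp_rot: [0.7, 0.714, 0.0, 0.0]
contact_force: [0.3, 0.9, -0.2]
opening: 0.288
finger_force: 59.1
now [ 0.3963 -0.3313  0.0162] 1.591 slide [-0.11, -0.03, 0.57] turn 0.001
```

View pics/w7.png

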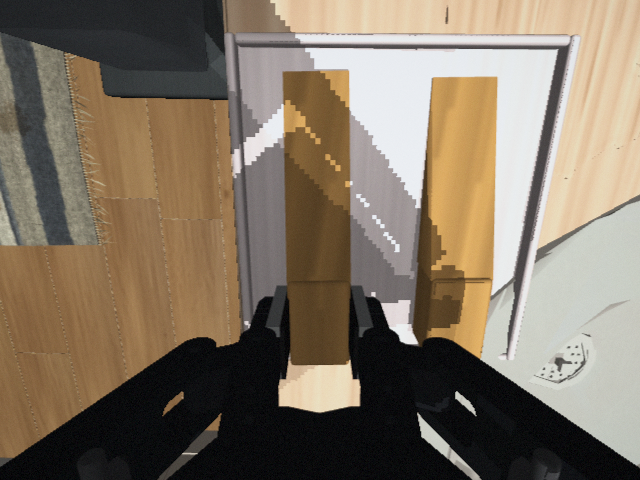

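Both wedges are in the tray area: 0 is held at (284–350), 1 is lying flat at right. I release wedge 0, rise, and head for the catch.

```bash
python3 -m inch '[{"slide":[0,0,0.3],"turn":0,"grip":2},{"slide":[0,0,0.55],"turn":0,"grip":2},{"slide":[0,0,0.55],"turn":0,"grip":3.8},{"slide":[0,0,0.55],"turn":0,"grip":3.8},{"slide":[0,0,0.4],"turn":0,"grip":3.8},{"slide":[0,0,-3],"turn":0,"grip":3.8},{"slide":[0,0,-8],"turn":0,"grip":3.8},{"slide":[0,0,-12],"turn":0,"grip":3.8},{"slide":[0,0,-12],"turn":0,"grip":3.8}]'
python3 -c "
from h import *
go(*st(0,-240),.17,.1)"
```

```text
time: 15.6
eef_pos: [0.3987, -0.3349, 0.1429]
tcp_rot: [0.7, 0.714, -0.001, 0.007]
contact_force: [0.1, -0.4, 0.7]
opening: 0.45
finger_force: 0.0
now [ 0.3987 -0.3349  0.1429] 1.591 slide [24.79, 13.88, -2.87] turn 1.491
```

```bash
python3 -m inch '[{"slide":[5,3,-2.9],"turn":1.491,"grip":4},{"slide":[10,6,-2.9],"turn":1.491,"grip":4},{"slide":[15,9,-2.9],"turn":1.491,"grip":4},{"slide":[20,11,-2.9],"turn":1.491,"grip":4},{"slide":[26.5,12,-1],"turn":1.491,"grip":4},{"slide":[26.5,12,2],"turn":1.491,"grip":4},{"slide":[26.5,12,4],"turn":1.491,"grip":4},{"slide":[26.5,12,4],"turn":1.491,"grip":4},{"slide":[26.5,12,4],"turn":1.491,"grip":4},{"slide":[26.5,12,4],"turn":1.491,"grip":4},{"slide":[26.5,12,4],"turn":1.491,"grip":4},{"slide":[26.5,12,4],"turn":1.491,"grip":4}]'
python3 - <<'E'
from h import *
im,d,K,W=cam("wrist"); save("w8.png",im); go(*st(0,-222),.051,.1)
E
```

```text
time: 16.8
eef_pos: [0.5099, -0.0637, 0.0945]
tcp_rot: [0.999, 0.05, -0.001, -0.0]
contact_force: [-0.1, -0.7, 0.6]
opening: 0.468
finger_force: 0.0
now [ 0.5099 -0.0638  0.0947] 0.101 slide [2.16, 0.44, 4.36] turn 0.001
```

View pics/w8.png

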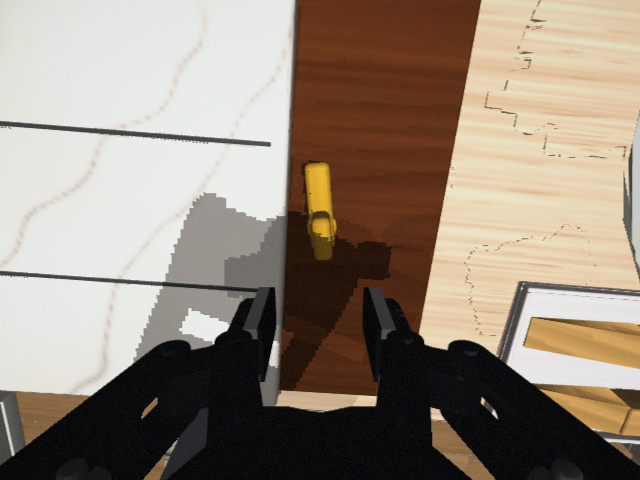

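The catch: arm tip at (317,165), fin about (321,238) pointing almost along the image's vertical.

```bash
python3 - <<'E'
from h import *
im,d,K,W=cam("wrist")
f=ray([(320.5,217),(323,259)],K,W,.0675); t=ray((317,165),K,W,.0485); print(f,inv(f),t,inv(t),st(0,-222))
v=f[0]-f[1]; print("fin ang",np.arctan2(v[1],v[0])); v=t[0,:2]-st(0,-222); print(np.arctan2(v[1],v[0]))
E
```

```text
[[ 0.54390005 -0.06008175  0.0675    ]
 [ 0.52117027 -0.06375032  0.0675    ]] [[  12.20957617 -216.43708723]
 [ -10.60169574 -219.55913461]] [[ 0.56786928 -0.05577644  0.0485    ]] [[  36.27521924 -212.70821757]] [ 0.53182749 -0.06593607]
fin ang 0.1600191451840058
0.2747554958311351
```

```bash
python3 -m inch '[{"slide":[2.2,0.24,1],"turn":-0.065,"grip":4},{"slide":[2.2,0.24,2.5],"turn":-0.065,"grip":4},{"slide":[2.2,0.24,3.5],"turn":-0.065,"grip":4},{"slide":[2.2,0.24,4.3],"turn":-0.065,"grip":4},{"slide":[2.2,0.24,4.3],"turn":-0.065,"grip":0.7},{"slide":[2.2,0.24,4.3],"turn":-0.065,"grip":0.7},{"slide":[2.2,0.24,4.3],"turn":-0.065,"grip":0.7},{"slide":[2.2,0.24,4.3],"turn":-0.065,"grip":0.7},{"slide":[2.2,0.24,4.3],"turn":-0.065,"grip":0.7},{"slide":[2.2,0.24,4.3],"turn":-0.065,"grip":0.7}]' 25
python3 -c "
from h import *
go(*st(0,-222),.051,.16);s=ctrl.get_state();print(s['contact_force'],s['wrist_torque'],s['opening'])
im,d,K,W=cam('wrist'); save('w9.png',im)"
```

```text
time: 17.9
eef_pos: [0.5318, -0.0632, 0.0521]
tcp_rot: [0.997, 0.082, -0.001, -0.001]
contact_force: [-1.3, 5.2, -1.1]
opening: 0.109
finger_force: 27.5
now [ 0.5318 -0.0632  0.0521] 0.165 slide [-0.04, 0.27, 0.11] turn 0.005
[-1.28972137  5.15250736 -1.1171378 ] [ 0.80653209  0.17406924 -0.00450885] 0.10904677065940353
```

View pics/w9.png

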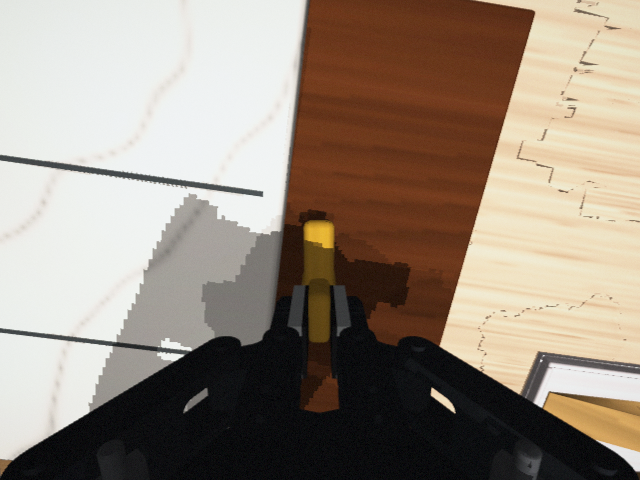

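The fin is gripped between the pads at (319,310) and the arm points ahead; now I turn it anticlockwise.

```bash
python3 -m inch '[{"slide":[0,0,0],"turn":-0.12,"grip":0.7},{"slide":[0,0,0],"turn":-0.24,"grip":0.7},{"slide":[0,0,0],"turn":-0.36,"grip":0.7},{"slide":[0,0,0],"turn":-0.48,"grip":0.7},{"slide":[0,0,0],"turn":-0.6,"grip":0.7},{"slide":[0,0,0],"turn":-0.72,"grip":0.7},{"slide":[0,0,0],"turn":-0.84,"grip":0.7},{"slide":[0,0,0],"turn":-0.96,"grip":0.7},{"slide":[0,0,0],"turn":-1.08,"grip":0.7},{"slide":[0,0,0],"turn":-1.2,"grip":0.7},{"slide":[0,0,0],"turn":-1.3,"grip":0.7},{"slide":[0,0,0],"turn":-1.38,"grip":0.7},{"slide":[0,0,0],"turn":-1.42,"grip":0.7},{"slide":[0,0,0],"turn":-1.43,"grip":0.7},{"slide":[0,0,0],"turn":-1.43,"grip":0.7},{"slide":[0,0,0],"turn":-1.43,"grip":0.7}]' 30
python3 -c "
from h import *
go(*st(0,-222),.051,1.594);s=ctrl.get_state();print(s['contact_force'],s['wrist_torque'],s['opening'])"
```

```text
time: 19.55
eef_pos: [0.5319, -0.063, 0.0522]
tcp_rot: [0.699, 0.715, 0.0, -0.001]
contact_force: [-2.0, 6.0, -0.5]
opening: 0.107
finger_force: 29.9
now [ 0.5319 -0.063   0.0522] 1.594 slide [-0.29, -0.01, 0.12] turn 0.0
[-1.95242234  6.01429327 -0.51593108] [0.92333031 0.12164477 0.00387466] 0.10659210199901034
```

Turned fully. I release, rise, and check that the catch stayed before going to the pans.

```bash
python3 -m inch '[{"slide":[0,0,0],"turn":0,"grip":4},{"slide":[0,0,0],"turn":0,"grip":4},{"slide":[0,0,0],"turn":0,"grip":4},{"slide":[0,0,-3],"turn":0,"grip":4},{"slide":[0,0,-8],"turn":0,"grip":4},{"slide":[-6,0,-12],"turn":0,"grip":4},{"slide":[-6,0,-12],"turn":0,"grip":4},{"slide":[-6,0,-12],"turn":0,"grip":4}]'
python3 - <<'E'
from h import *
ctrl.get_state(); im,d,K,W=cam('wrist')
P=cloud(d,K,W); t,dt,Kt,Wt=cam('top'); m=masks(t)
print('handles+dishes',blobs(m['pan'],Kt,Wt,.06,100))
print('wedge tray',blobs((lambda h:(h[...,0]>13)&(h[...,0]<20)&(h[...,1]>90)&(h[...,2]>120)&(np.arange(640)>400)&(np.arange(640)<475)&(np.arange(480)[:,None]<350)&(np.arange(480)[:,None]>280))(cv2.cvtColor(t,cv2.COLOR_RGB2HSV)),Kt,Wt,.02,40))
save("c9.png",np.hstack([im[0:300,100:540],cv2.resize(t[195:355,130:290],(300,300))])); go(*st(0,200),.2,1.594)
E
```

```text
time: 20.35
eef_pos: [0.5361, -0.1273, 0.1762]
tcp_rot: [0.7, 0.715, 0.001, 0.004]
contact_force: [0.7, 0.4, -0.9]
opening: 0.471
finger_force: 0.0
handles+dishes [(429, 304, 13, 53, 0.7), (432, 226, 64, 83, 2.2), (529, 310, 13, 54, 0.8), (525, 230, 64, 84, -2.4), (605, 315, 13, 52, 6.2), (613, 235, 65, 84, 6.7), (533, 368, 26, 297, -86.5)]
wedge tray [(395, -294, 23, 122, 1.8), (455, -294, 24, 121, 2.0)]
now [ 0.5338 -0.1244  0.1723] 1.594 slide [48.05, -0.11, -2.77] turn -0.0
```

View pics/c9.png

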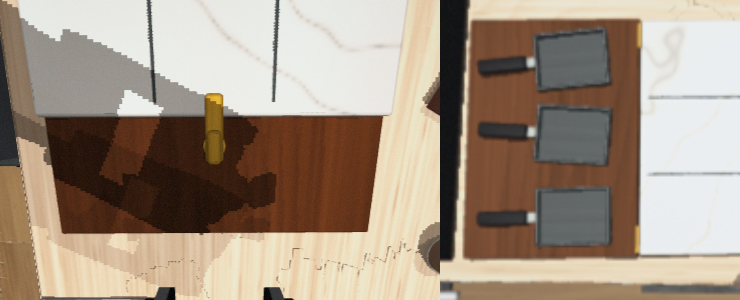

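The catch lies over the slab's edge at (214,128), both wedges are in the tray, and all three pans are still on the deck. I start with the nearest pan.

```bash
python3 -c "
from h import *
go(.429,.305,.10,1.609)"
```

```text
now [ 0.5338 -0.1244  0.1723] 1.594 slide [43.17, -9.5, 7.23] turn -0.015
```

```bash
python3 -m inch '[{"slide":[5,-1,0],"turn":-0.015,"grip":4},{"slide":[10,-2,0],"turn":-0.015,"grip":4},{"slide":[15,-3,0],"turn":-0.015,"grip":4},{"slide":[20,-4.5,0],"turn":-0.015,"grip":4},{"slide":[25,-5.5,0],"turn":-0.015,"grip":4},{"slide":[30,-6.5,0],"turn":-0.015,"grip":4},{"slide":[35,-7.5,2],"turn":-0.015,"grip":4},{"slide":[40,-8.5,4],"turn":-0.015,"grip":4},{"slide":[43.2,-9.5,7.2],"turn":-0.015,"grip":4},{"slide":[43.2,-9.5,7.2],"turn":-0.015,"grip":4},{"slide":[43.2,-9.5,7.2],"turn":-0.015,"grip":4},{"slide":[43.2,-9.5,7.2],"turn":-0.015,"grip":4}]'
python3 - <<'E'
from h import *
im,d,K,W=cam("wrist"); save("w10.png",im); go(.429,.305,.048,1.609)
h=cv2.cvtColor(im,cv2.COLOR_RGB2HSV)
for v in (270,285,300,320): print(v,im[v,270:380:5].max(1))
E
```

```text
time: 21.65
eef_pos: [0.4284, 0.3052, 0.1001]
tcp_rot: [0.693, 0.721, -0.0, 0.0]
contact_force: [-0.4, 0.0, 0.3]
opening: 0.466
finger_force: 0.0
now [0.4293 0.305  0.101 ] 1.609 slide [0.01, -0.03, 5.3] turn 0.0
270 [ 61  60  56  56  69  66  67  40  24  21  18  21  20  71  68  70  72  70
  69  71 112  95]
285 [ 68  74  69  71  69  71  67  45  18  18  19  23  15  71  70  69 142 134
 156 159 156 136]
300 [ 24  46  71  70  72  70  72  55  19  20  17  17  20 133 136 136 135 159
 157  22  19  91]
320 [ 19  22  39  43  47  48  52  54  56 102  96 100  52  52  50  56  54  51
  58  22  20  21]
```

View pics/w10.png

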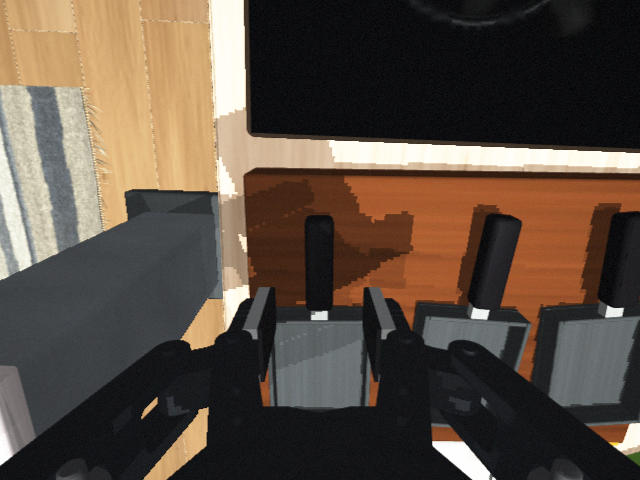

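The handle (307–333, 215–310) is centred between the fingers at column 320. That was my last picture, so from here I rely on numbers.

```bash
cat >> h.py <<'E'
def pans(z=.041):
    im,d,K,W=cam("top"); h=cv2.cvtColor(im,cv2.COLOR_RGB2HSV).astype(int); w=np.zeros(h.shape[:2],bool); w[195:340,147:330]=1
    m=(w&(h[...,2]<130)&(h[...,1]<60)).astype(np.uint8)
    b=[x for x in blobs(m,K,W,z+.02,100)]
    for x in b:
        if 50<x[2]<75 or 9<x[2]<20: print("dish  " if x[2]>40 else "handle",x,"station",inv(np.array(x[:2])/1000).round(1))
        else: print(x)
E
python3 - <<'E'
from h import *
im,d,K,W=cam("wrist")
p=ray([(319,216),(319,309),(307,262),(333,262)],K,W,.065); print(p,p[:2].mean(0))
pans()
E
```

```text
[[0.42796649 0.33848061 0.065     ]
 [0.43008755 0.2824861  0.065     ]
 [0.42224876 0.31175042 0.065     ]
 [0.43681033 0.31229961 0.065     ]] [0.42902702 0.31048336 0.065     ]
(454, 261, 144, 151, 15.2)
handle (529, 309, 14, 56, -2.2) station [  6.2 152.9]
dish   (526, 231, 66, 88, -2.4) station [ 1.3 75. ]
dish   (610, 267, 69, 148, 6.7) station [ 86.1 109. ]
```

```bash
python3 -m inch '[{"slide":[0,0,2],"turn":0,"grip":4},{"slide":[0,0,4],"turn":0,"grip":4},{"slide":[0,0,5.2],"turn":0,"grip":4},{"slide":[0,0,5.2],"turn":0,"grip":4},{"slide":[0,0,5.2],"turn":0,"grip":1},{"slide":[0,0,5.2],"turn":0,"grip":1},{"slide":[0,0,5.2],"turn":0,"grip":1},{"slide":[0,0,5.2],"turn":0,"grip":1},{"slide":[0,0,5.2],"turn":0,"grip":1},{"slide":[0,0,5.2],"turn":0,"grip":1}]' 50
python3 -c "
from h import *
print(ctrl.get_state()['wrist_torque']);go(*st(-90,-15),.048,1.595)"
```

```text
time: 22.8
eef_pos: [0.4295, 0.3058, 0.0494]
tcp_rot: [0.693, 0.721, 0.001, 0.001]
contact_force: [-0.1, -2.4, 6.0]
opening: 0.172
finger_force: 51.9
[-0.40592301  0.03079524 -0.01597513]
now [0.4295 0.3058 0.0494] 1.61 slide [-16.71, 0.08, 0.14] turn 0.015
```

```bash
python3 -m inch '[{"slide":[-1,0,0],"turn":0,"grip":1},{"slide":[-2,0,0],"turn":0,"grip":1},{"slide":[-3,0,0],"turn":0,"grip":1},{"slide":[-4,0,0],"turn":0,"grip":1},{"slide":[-5,0,0],"turn":0.015,"grip":1},{"slide":[-6,0,0],"turn":0.015,"grip":1},{"slide":[-7,0,0],"turn":0.015,"grip":1},{"slide":[-8,0,0],"turn":0.015,"grip":1},{"slide":[-8,0,0],"turn":0.015,"grip":1}]'
python3 -c "
from h import *
go(*st(-90,-15),.048,1.595)
im,d,K,W=cam('wrist')"
python3 -m inch '[{"slide":[-1,0.1,0],"turn":0,"grip":1},{"slide":[-2,0.1,0],"turn":0,"grip":1},{"slide":[-3,0.1,0],"turn":0,"grip":1},{"slide":[-4,0.1,0],"turn":0,"grip":1},{"slide":[-5,0.1,0],"turn":0,"grip":1},{"slide":[-6,0.1,0],"turn":0,"grip":1},{"slide":[-7,0.1,0],"turn":0,"grip":1},{"slide":[-8,0.1,0],"turn":0,"grip":1},{"slide":[-8.6,0.1,0.1],"turn":0,"grip":1},{"slide":[-8.6,0.1,0.1],"turn":0,"grip":1}]'
python3 - <<'E'
from h import *
go(*st(-90,-15),.048,1.595); pans()
im,d,K,W=cam("wrist")
P=cloud(d,K,W)
m=(P[...,2]>.045)&(P[...,2]<.075)
print([im[v,300:345:5].max(1).tolist() for v in (240,280,300)])
E
```

```text
time: 23.7
eef_pos: [0.4329, 0.2252, 0.0495]
tcp_rot: [0.699, 0.715, 0.001, 0.001]
contact_force: [0.6, -0.5, 5.2]
opening: 0.172
finger_force: 52.0
now [0.4329 0.2252 0.0495] 1.594 slide [-8.65, 0.19, 0.14] turn -0.001
time: 24.75
eef_pos: [0.4357, 0.1388, 0.0484]
tcp_rot: [0.699, 0.715, 0.001, 0.0]
contact_force: [-1.0, 2.7, 8.4]
opening: 0.169
finger_force: 52.4
now [0.4357 0.1388 0.0484] 1.594 slide [0.01, 0.12, 0.04] turn -0.001
dish   (424, 180, 66, 104, -0.6) station [-101.9   26.5]
handle (529, 309, 14, 55, -2.2) station [  6.2 152.9]
dish   (526, 231, 66, 88, -2.2) station [ 1.3 75. ]
(508, 101, 123, 256, -70.0)
dish   (610, 267, 69, 148, 6.9) station [ 86.1 109. ]
[[42, 45, 45, 40, 42, 44, 45, 47, 47], [76, 9, 15, 7, 17, 8, 13, 10, 123], [14, 18, 12, 11, 14, 14, 14, 15, 10]]
```

```bash
python3 -m inch '[{"slide":[0,0.1,0],"turn":0,"grip":1},{"slide":[0,0.1,0],"turn":0,"grip":4},{"slide":[0,0.1,0],"turn":0,"grip":4},{"slide":[0,0.1,0],"turn":0,"grip":4},{"slide":[0,0.1,-3],"turn":0,"grip":4},{"slide":[0,0.1,-8],"turn":0,"grip":4},{"slide":[4,2,-12],"turn":0,"grip":4},{"slide":[8,4,-12],"turn":0,"grip":4},{"slide":[12,6,-12],"turn":0,"grip":4},{"slide":[16,8,-12],"turn":0,"grip":4},{"slide":[20,8,-12],"turn":0,"grip":4},{"slide":[24,8,-12],"turn":0,"grip":4},{"slide":[24,8,-12],"turn":0,"grip":4}]'
python3 - <<'E'
from h import *
im,d,K,W=cam("top"); h=cv2.cvtColor(im,cv2.COLOR_RGB2HSV).astype(int)
pans(); go(.529,.306,.1,1.521)
im,d,K,W=cam("wrist"); mx=im.max(2); c,_=cv2.findContours((mx<40).astype(np.uint8),cv2.RETR_EXTERNAL,cv2.CHAIN_APPROX_NONE)
for b in blobs((mx<36)&(np.arange(480)[:,None]<400),K,W,.065,200): print('w',b)
E
```

```text
time: 26.15
eef_pos: [0.5081, 0.3849, 0.1661]
tcp_rot: [0.697, 0.717, -0.0, -0.0]
contact_force: [-0.2, -1.5, 0.2]
opening: 0.466
finger_force: 0.0
handle (437, 139, 17, 53, 0.7) station [-89.9 -14.8]
dish   (437, 59, 64, 81, 1.6) station [-91.8 -94.8]
handle (529, 309, 14, 55, -2.6) station [  6.2 152.9]
dish   (526, 231, 66, 88, -2.2) station [ 1.3 75. ]
dish   (610, 267, 69, 148, 6.7) station [ 86.1 109. ]
now [0.5083 0.3816 0.1661] 1.597 slide [-7.6, 1.88, 6.62] turn 0.076
w (408, 253, 89, 200, -59.5)
w (603, 294, 115, 218, -88.4)
w (536, 532, 7, 17, -88.6)
w (574, 467, 145, 340, -89.8)
```

Pan A sits at station (-92,-95). Next is the middle pan.

```bash
python3 -m inch '[{"slide":[-4,1,2],"turn":0.066,"grip":4},{"slide":[-7.6,1.95,5],"turn":0.066,"grip":4},{"slide":[-7.6,1.95,7],"turn":0.066,"grip":4},{"slide":[-7.6,1.95,9],"turn":0.066,"grip":4},{"slide":[-7.6,1.95,11],"turn":0.066,"grip":4},{"slide":[-7.6,1.95,11.7],"turn":0.066,"grip":4},{"slide":[-7.6,1.95,11.7],"turn":0.066,"grip":4},{"slide":[-7.6,1.95,11.7],"turn":0.066,"grip":1},{"slide":[-7.6,1.95,11.7],"turn":0.066,"grip":1},{"slide":[-7.6,1.95,11.7],"turn":0.066,"grip":1},{"slide":[-7.6,1.95,11.7],"turn":0.066,"grip":1},{"slide":[-7.6,1.95,11.7],"turn":0.066,"grip":1},{"slide":[-7.6,1.95,11.7],"turn":0.066,"grip":1}]' 50
python3 -c "
from h import *
print(ctrl.get_state()['wrist_torque']);go(*st(0,-15),.048,1.595); pans()"
```

```text
time: 27.6
eef_pos: [0.5312, 0.3062, 0.0518]
tcp_rot: [0.722, 0.692, 0.001, 0.001]
contact_force: [-0.9, -1.3, 5.6]
opening: 0.172
finger_force: 51.3
[-0.35026326  0.2141031  -0.03120372]
now [0.5312 0.3062 0.0518] 1.529 slide [-16.53, 0.25, 0.38] turn -0.066
handle (437, 139, 17, 53, 0.7) station [-89.9 -14.8]
dish   (437, 59, 64, 81, 1.6) station [-91.8 -94.8]
dish   (413, 294, 52, 133, -51.5) station [-110.2  140.7]
(537, 333, 50, 172, -69.3)
(564, 252, 139, 160, -79.0)
```

```bash
python3 -m inch '[{"slide":[-1,0,0],"turn":0,"grip":1},{"slide":[-2,0,0],"turn":-0.01,"grip":1},{"slide":[-3,0,0],"turn":-0.02,"grip":1},{"slide":[-4,0.05,0],"turn":-0.04,"grip":1},{"slide":[-5,0.1,0],"turn":-0.05,"grip":1},{"slide":[-6,0.1,0],"turn":-0.066,"grip":1},{"slide":[-7,0.1,0],"turn":-0.066,"grip":1},{"slide":[-8,0.1,0],"turn":-0.066,"grip":1},{"slide":[-9,0.15,0],"turn":-0.066,"grip":1},{"slide":[-10,0.2,0],"turn":-0.066,"grip":1},{"slide":[-11,0.2,0],"turn":-0.066,"grip":1},{"slide":[-12,0.25,0],"turn":-0.066,"grip":1},{"slide":[-13,0.25,0],"turn":-0.066,"grip":1},{"slide":[-14,0.25,0],"turn":-0.066,"grip":1},{"slide":[-15,0.25,0],"turn":-0.066,"grip":1},{"slide":[-16,0.25,0.05],"turn":-0.066,"grip":1},{"slide":[-16.5,0.25,0.1],"turn":-0.066,"grip":1},{"slide":[-16.5,0.25,0.1],"turn":-0.066,"grip":1}]'
python3 -c "
from h import *
go(*st(0,-15),.05,1.595)"
```

```text
time: 29.45
eef_pos: [0.5271, 0.1405, 0.0508]
tcp_rot: [0.699, 0.715, 0.001, 0.001]
contact_force: [0.4, 2.9, 8.3]
opening: 0.17
finger_force: 51.6
now [0.5271 0.1405 0.0508] 1.594 slide [0.06, -0.02, 0.08] turn -0.001
```

```bash
python3 -m inch '[{"slide":[0,0,0],"turn":0,"grip":4},{"slide":[0,0,0],"turn":0,"grip":4},{"slide":[0,0,0],"turn":0,"grip":4},{"slide":[0,0,-3],"turn":0,"grip":4},{"slide":[0,0,-8],"turn":0,"grip":4},{"slide":[4,2,-11],"turn":0,"grip":4},{"slide":[8,3,-11],"turn":0,"grip":4},{"slide":[12,4,-11],"turn":0,"grip":4},{"slide":[16,4,-11],"turn":0,"grip":4},{"slide":[20,4,-11],"turn":0,"grip":4},{"slide":[24,4,-11],"turn":0,"grip":4},{"slide":[24,4,-11],"turn":0,"grip":4}]'
python3 - <<'E'
from h import *
pans(); go(.605,.312,.05,1.671)
E
```

```text
time: 30.65
eef_pos: [0.5587, 0.3856, 0.1581]
tcp_rot: [0.697, 0.717, -0.0, -0.001]
contact_force: [-0.3, -0.5, 0.1]
opening: 0.466
finger_force: 0.0
handle (436, 139, 15, 53, 0.7) station [-90.9 -14.8]
dish   (437, 59, 64, 81, 1.6) station [-91.8 -94.8]
dish   (528, 65, 63, 82, 0.9) station [ -0.7 -91. ]
dish   (547, 151, 54, 150, -71.0) station [20.4 -5.5]
dish   (610, 267, 69, 148, 6.7) station [ 86.1 109. ]
now [0.559  0.3834 0.1579] 1.598 slide [-7.25, 4.41, 10.8] turn -0.073
```

Pan B sits at (-1,-91). Last is the far pan.

```bash
python3 -m inch '[{"slide":[-2,3,2],"turn":-0.085,"grip":4},{"slide":[-5,4.4,4],"turn":-0.085,"grip":4},{"slide":[-7.2,4.4,6],"turn":-0.085,"grip":4},{"slide":[-7.2,4.4,8],"turn":-0.085,"grip":4},{"slide":[-7.2,4.4,10],"turn":-0.085,"grip":4},{"slide":[-7.2,4.4,10.8],"turn":-0.085,"grip":4},{"slide":[-7.2,4.4,10.8],"turn":-0.085,"grip":4},{"slide":[-7.2,4.4,10.8],"turn":-0.085,"grip":1},{"slide":[-7.2,4.4,10.8],"turn":-0.085,"grip":1},{"slide":[-7.2,4.4,10.8],"turn":-0.085,"grip":1},{"slide":[-7.2,4.4,10.8],"turn":-0.085,"grip":1},{"slide":[-7.2,4.4,10.8],"turn":-0.085,"grip":1},{"slide":[-7.2,4.4,10.8],"turn":-0.085,"grip":1}]' 50
python3 -c "
from h import *
print(ctrl.get_state()['wrist_torque']);go(*st(90,-15),.05,1.595)"
```

```text
time: 32.0
eef_pos: [0.6066, 0.3113, 0.0528]
tcp_rot: [0.667, 0.745, 0.001, 0.001]
contact_force: [-1.0, -1.4, 5.4]
opening: 0.171
finger_force: 51.5
[-0.31385307  0.14470043 -0.06231238]
now [0.6066 0.3113 0.0528] 1.68 slide [-16.82, -0.82, 0.28] turn 0.085
```

```bash
python3 -m inch '[{"slide":[-1,0,0],"turn":0.01,"grip":1},{"slide":[-2,-0.1,0],"turn":0.02,"grip":1},{"slide":[-3,-0.15,0],"turn":0.03,"grip":1},{"slide":[-4,-0.2,0],"turn":0.045,"grip":1},{"slide":[-5,-0.25,0],"turn":0.06,"grip":1},{"slide":[-6,-0.3,0],"turn":0.07,"grip":1},{"slide":[-7,-0.35,0],"turn":0.085,"grip":1},{"slide":[-8,-0.4,0],"turn":0.085,"grip":1},{"slide":[-9,-0.45,0],"turn":0.085,"grip":1},{"slide":[-10,-0.5,0],"turn":0.085,"grip":1},{"slide":[-11,-0.55,0],"turn":0.085,"grip":1},{"slide":[-12,-0.6,0],"turn":0.085,"grip":1},{"slide":[-13,-0.65,0],"turn":0.085,"grip":1},{"slide":[-14,-0.7,0],"turn":0.085,"grip":1},{"slide":[-15,-0.75,0],"turn":0.085,"grip":1},{"slide":[-16,-0.8,0.05],"turn":0.085,"grip":1},{"slide":[-16.8,-0.8,0.1],"turn":0.085,"grip":1},{"slide":[-16.8,-0.8,0.1],"turn":0.085,"grip":1}]'
python3 -c "
from h import *
go(*st(90,-15),.05,1.595)"
python3 -m inch '[{"slide":[0,0,0],"turn":0,"grip":4},{"slide":[0,0,0],"turn":0,"grip":4},{"slide":[0,0,0],"turn":0,"grip":4},{"slide":[0,0,-3],"turn":0,"grip":4},{"slide":[0,0,-8],"turn":0,"grip":4},{"slide":[0,0,-13],"turn":0,"grip":4},{"slide":[5,0,-13],"turn":0,"grip":4},{"slide":[10,0,-13],"turn":0,"grip":4},{"slide":[15,-2,-13],"turn":0,"grip":4},{"slide":[20,-4,-13],"turn":0,"grip":4},{"slide":[25,-8,-13],"turn":0,"grip":4},{"slide":[28,-12,-13],"turn":0,"grip":4},{"slide":[28,-12,-13],"turn":0,"grip":4}]'
python3 - <<'E'
from h import *
pans()
im,d,K,W=cam("top"); m=masks(im); b=m['brass'].copy(); b[:,:300]=0; b[:,360:]=0; b[:200]=0; b[340:]=0
print('catch',blobs(b,K,W,.05,15)); P=cloud(d,K,W); print('slab z', [P[v,u,2].round(3) for u,v in[(245,250),(322,225),(322,300),(322,275),(318,320)]])
h=cv2.cvtColor(im,cv2.COLOR_RGB2HSV); q=(h[...,0]>13)&(h[...,0]<20)&(h[...,1]>90)&(h[...,2]>120); q[:280]=0;q[350:]=0;q[:,:400]=0;q[:,475:]=0
print('wedges',blobs(q,K,W,.02,40))
E
```

```text
time: 33.8
eef_pos: [0.6173, 0.1422, 0.0518]
tcp_rot: [0.699, 0.715, 0.001, 0.001]
contact_force: [-0.5, 2.4, 7.9]
opening: 0.169
finger_force: 51.7
now [0.6173 0.1422 0.0518] 1.594 slide [0.1, -0.05, 0.18] turn -0.001
time: 35.1
eef_pos: [0.4857, 0.4224, 0.179]
tcp_rot: [0.697, 0.717, -0.001, -0.001]
contact_force: [0.9, 0.3, 0.4]
opening: 0.468
finger_force: 0.0
handle (436, 139, 15, 53, 0.7) station [-90.9 -14.8]
dish   (437, 59, 64, 81, 1.6) station [-91.8 -94.8]
dish   (528, 65, 63, 82, 0.9) station [ -0.7 -91. ]
dish   (538, 148, 54, 131, -71.0) station [11.3 -8.3]
dish   (617, 99, 64, 146, 1.0) station [ 89.1 -59.2]
catch [(532, -53, 14, 47, 7.2)]
slab z [np.float64(0.04), np.float64(0.041), np.float64(0.04), np.float64(0.04), np.float64(0.039)]
wedges [(395, -294, 23, 122, 1.8), (455, -294, 24, 121, 2.0)]
```

```bash
python3 -c "
from plant import ctrl
print(ctrl.sign_off())"
```

```text
the job is handed in; nothing more can be done
None
```

I handed the job in at about 35 s with no verdict returned: by my last camera measurements both wedges are in the tray, the slab is flat under the turned catch, and the three pans sit squarely in separate bays.

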